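# Cover sown pots on the heat mat

## Task

Pull the heat-mat lever all the way towards the robot to off, and leave it off while you load: stand every sown pot upright and wholly on the mat, and cover each with one of the empty beakers, mouth down, rim on rim and centred, with the cover's pouring lip right over the pot's lip so that the two make one watering hole. When all the pots are covered, set the lever to the black tick (germination). Spare covers stay on the table, and the other things on the table are left where they are.

Things in the scene. Friction and masses are not known exactly. Their poses are not given: they have to be found in the camera images.
- mat: Flat black rubber heat mat with a thin aluminium strip at each short end, fixed to the table, 130 x 380 mm and 12 mm thick. Origin: centre of its underside (on the table); its y axis runs along the 380 mm length, z up. It has room for three pots in a row, 115 mm apart.
- control: The mat's control: fixed grey box 100 (x) x 75 (y) x 42 mm high beyond the mat, with a lever on top between two round aluminium quadrant plates (their tops 82 mm above the table). Each plate carries one black tick standing up to 95 mm above the table: the germination mark. Origin: centre of the underside; its x axis is the direction in which the lever swings away from the robot, z up.
- lever_pivot (a point): The lever's hinge axis (along the control's y axis), 45 mm above the table, above the control's origin.
- lever_knob (a point): Centre of the black ball knob (20 mm diameter) at the lever's end, 85 mm from the pivot; stem 8 mm thick.
- lever (a joint): Lever angle in rad. 0 = off, against the stop, leaning 0.7 rad from vertical towards the robot (control's -x); it grows as the lever swings away; 0.7 = straight up; 1.0 = lever in line with the black ticks (the germination mark, 0.3 rad past upright); 1.4 = far stop. A rubbing hinge (about 0.12 N m, so 1.5 N at the knob) holds it where it is left.
- pot0: Sown pot: white plastic beaker standing mouth up, dark soil with seeds in it up to 48 mm. 65 mm high, outer diameter 60 mm at the foot and 66 mm at the rim, wall 4 mm, with a V-shaped pouring lip at the rim. Mass about 0.18 kg. Origin: centre of the underside, z up, x axis towards the lip. May be absent (None): 2 or 3 pots are there.
- pot0_lip (a point): The pouring lip of that pot: point at rim height, 42 mm from the pot's axis along its +x. The lip is about 20 mm wide where it leaves the rim, its tip is 45 mm from the axis, and it reaches from 1.5 to 11.5 mm below the rim.
- pot1: Sown pot: white plastic beaker standing mouth up, dark soil with seeds in it up to 48 mm. 65 mm high, outer diameter 60 mm at the foot and 66 mm at the rim, wall 4 mm, with a V-shaped pouring lip at the rim. Mass about 0.18 kg. Origin: centre of the underside, z up, x axis towards the lip. May be absent (None): 2 or 3 pots are there.
- pot1_lip (a point): The pouring lip of that pot: point at rim height, 42 mm from the pot's axis along its +x. The lip is about 20 mm wide where it leaves the rim, its tip is 45 mm from the axis, and it reaches from 1.5 to 11.5 mm below the rim.
- pot2: Sown pot: white plastic beaker standing mouth up, dark soil with seeds in it up to 48 mm. 65 mm high, outer diameter 60 mm at the foot and 66 mm at the rim, wall 4 mm, with a V-shaped pouring lip at the rim. Mass about 0.18 kg. Origin: centre of the underside, z up, x axis towards the lip. May be absent (None): 2 or 3 pots are there.
- pot2_lip (a point): The pouring lip of that pot: point at rim height, 42 mm from the pot's axis along its +x. The lip is about 20 mm wide where it leaves the rim, its tip is 45 mm from the axis, and it reaches from 1.5 to 11.5 mm below the rim.
- cover0: Cover: empty white plastic beaker standing mouth down. 55 mm high, outer diameter 66 mm at the rim (below) and 60 mm at its closed, flat upper end, wall 4 mm, with a V-shaped pouring lip at the rim. Mass about 0.05 kg. Origin: centre of the mouth, in the rim plane; z up to the closed end, x axis towards the lip. Always four.
- cover0_lip (a point): The pouring lip of that cover: point at rim height, 42 mm from the cover's axis along its +x. The lip is about 20 mm wide where it leaves the rim, its tip is 45 mm from the axis, and it reaches from 1.5 to 11.5 mm above the rim.
- cover1: Cover: empty white plastic beaker standing mouth down. 55 mm high, outer diameter 66 mm at the rim (below) and 60 mm at its closed, flat upper end, wall 4 mm, with a V-shaped pouring lip at the rim. Mass about 0.05 kg. Origin: centre of the mouth, in the rim plane; z up to the closed end, x axis towards the lip. Always four.
- cover1_lip (a point): The pouring lip of that cover: point at rim height, 42 mm from the cover's axis along its +x. The lip is about 20 mm wide where it leaves the rim, its tip is 45 mm from the axis, and it reaches from 1.5 to 11.5 mm above the rim.
- cover2: Cover: empty white plastic beaker standing mouth down. 55 mm high, outer diameter 66 mm at the rim (below) and 60 mm at its closed, flat upper end, wall 4 mm, with a V-shaped pouring lip at the rim. Mass about 0.05 kg. Origin: centre of the mouth, in the rim plane; z up to the closed end, x axis towards the lip. Always four.
- cover2_lip (a point): The pouring lip of that cover: point at rim height, 42 mm from the cover's axis along its +x. The lip is about 20 mm wide where it leaves the rim, its tip is 45 mm from the axis, and it reaches from 1.5 to 11.5 mm above the rim.
- cover3: Cover: empty white plastic beaker standing mouth down. 55 mm high, outer diameter 66 mm at the rim (below) and 60 mm at its closed, flat upper end, wall 4 mm, with a V-shaped pouring lip at the rim. Mass about 0.05 kg. Origin: centre of the mouth, in the rim plane; z up to the closed end, x axis towards the lip. Always four.
- cover3_lip (a point): The pouring lip of that cover: point at rim height, 42 mm from the cover's axis along its +x. The lip is about 20 mm wide where it leaves the rim, its tip is 45 mm from the axis, and it reaches from 1.5 to 11.5 mm above the rim.
- petri: Closed petri dish, 56 mm across, 14 mm high. Bystander, to be left alone. Origin: centre of its underside.
- seed_dish: White bowl, 76 mm across, 30 mm high. Bystander, to be left alone. Origin: centre of its underside.
- pill_jar: White jar with cap, 44 mm across, 75 mm high. Bystander, to be left alone. Origin: centre of its underside.
- secateurs: Green-handled secateurs, about 170 mm long, lying flat. Bystander, to be left alone. Origin: near its middle, on the table.
- sprayer: Green bottle, 72 mm across, 170 mm high. Bystander, to be left alone. Origin: centre of its underside.
There are look-alikes about, which are no part of the job. What is shaped like the cover2 but purple is not meant.

How it is judged:
By the outcome, as a careful person would: the job done as asked, in the order asked, and still so for the second after the job is handed in, with the robot touching nothing.
Of pot0, pot1, pot2 only 2 to 3 are there at a start; the rules pass over those that are not, and their reading is None.
At some moment in a run one of cover0, cover1, cover2, pot0, pot1, pot2, cover3 may be knocked a few centimetres aside while the robot is not near it.
Once in a run the grip may slacken for a moment while it holds something.
It also fails if it takes over 210 s, if anything falls off the work surface, if the arm or the gripper's body presses on something with over 40 N, if the wrist force passes 120 N, or if a joint passes its speed limit or range.

## Robot

A 6-joint arm with a two-finger parallel gripper is mounted at the origin on the work surface. World frame = base frame: x ahead of the robot, y to its left, z up, the work surface at z = 0. Lengths are in mm, angles in rad, forces in N, time in s.
With the tool pointing down it reaches from about 350 to 975 mm from the base axis. Payload 7.1 kg.
Tool frame: the origin (TCP) lies on the front face of the gripper's body, between the roots of the fingers; the fingertips stand 80 mm ahead of it and the grasp point (between the pads) lies 61 mm ahead of it (env.tips_ahead is the distance from the TCP to the fingertips, in mm); z points along the fingers, y is the line along which they close (so a half turn about z gives the same grasp; the last joint's range is limited). The gripper opens to 88 mm and grips with 3 to 60 N. Pads are 20 mm wide; open, the fingers measure 115 mm over their backs; the gripper's body (75 mm by 178 mm) begins 61 mm behind the grasp point.
Start: joints at [1.244, 0.423, 1.63, -0, 1.089, -0.019], TCP at [189.32, 595.62, 302.675] pointing down, gripper open.
Joint ranges: [-3, 3], [-0.9, 2.11], [0.09, 2.58], [-1.31, 4.45], [0.11, 2.69], [-2.54, 2.54]. Speed limits (rad/s): [2.39, 2.39, 3.01, 3.14, 3.14, 3.14].

## Interface

Orientations are given as a unit quaternion [x, y, z, w].
In Python, from station import env, set_gripper, viewer, workorder gives the robot as it stands. Calls block until the motion is done:
- env.reach(position, orientation): joint-space move of the TCP to a pose.
- env.move_l(position, rot=None, rate=150, f_stop=None): straight line of the TCP; rot=None keeps the orientation; rate is the mean speed in mm/s. With f_stop (N) it stops when the force on the tool has changed by that much, and returns True; else False.
- env.move_joints(angles): joint-space move.
- set_gripper(opening): finger opening in mm; the grip force is fixed at half the most; returns when the fingers have stopped.
- env.hold(seconds).
- env.ik(position, orientation): joint angles nearest the present ones, or None.
- env.read_state(): the state.
- viewer.camera(name): name is "scene" or "side" or "wrist"; returns the picture (420x560x3 uint8, blue, green, red); there is no depth.
- viewer.camera_params(name): a dict with "fx", "fy", "cx", "cy" (pixels), "pose" (4x4, takes a point from camera to world coordinates); the wrist camera has in their place "tool_from_camera" (4x4, takes a point from camera to tool coordinates, whose origin is the TCP and whose axes are the flange's). Camera axes: x right, y up, looking along -z (the intrinsics and any distortion apply to the point x, -y, -z); pixel columns grow to the right and rows downward; lengths in mm; the calibration is good to about 2 mm. A picture is of the moment at which its call begins: read the wrist's pose just before it. camera_params takes no time and is no camera call.
A pose or a line that the arm cannot do raises env.IKError and nothing moves.
- workorder.sign_off(): hands the job in; it is judged then, once.
The state is a dict: "time_s": time; "qpos": joint angles; "dq": joint speeds; "tau": joint torques, N m; "tool_pos": TCP position; "orientation": TCP orientation; "force": force on the tool from outside, world axes, zero at the start; "wrist_torque": the same for the moment, N m; "width": finger opening in mm; "grip_force": force on a finger pad.
Only numpy, scipy, OpenCV 4.12 (cv2) and the standard library are available. Lean on these libraries where they do the work, as an engineer would, in place of code of your own. Each camera call takes 0.05 s, during which the arm holds its last target. There are 200 camera calls.

## Working session

There is one attempt and no reset: what is moved stays moved. The work goes in short steps, each a Python script; the robot and the scene stay as the last script left them, time stands still between calls to the robot, and variables do not carry over. Pictures are saved under pics/ and viewed, at most 14 in all, crops included, and the job is handed in when it is done.

```bash
ls; mkdir -p pics
python3 - <<'E'
from station import env, viewer
import cv2, numpy as np
np.set_printoptions(precision=3,suppress=True)
for n in ["scene","side","wrist"]:
    cv2.imwrite(f"pics/{n}0.png",viewer.camera(n)); print(n,viewer.camera_params(n))
s=env.read_state(); print(s)
E
```

```text
pics
scene {'fx': 454.62472689819555, 'fy': 454.62472689819555, 'cx': 285.58723933153414, 'cy': 206.52329182190795, 'pose': array([[  -0.099,   -0.826,    0.554, 1240.768],
       [   0.995,   -0.081,    0.056,   -0.792],
       [  -0.001,    0.557,    0.83 , 1127.913],
       [   0.   ,    0.   ,    0.   ,    1.   ]])}
side {'fx': 419.0139806283571, 'fy': 419.0139806283571, 'cx': 283.452907572423, 'cy': 210.2817146269247, 'pose': array([[   0.796,    0.455,   -0.4  ,  101.523],
       [  -0.606,    0.609,   -0.512, -616.6  ],
       [   0.011,    0.65 ,    0.76 ,  890.392],
       [   0.   ,    0.   ,    0.   ,    1.   ]])}
wrist {'fx': 375.09083318395386, 'fy': 375.09083318395386, 'cx': 277.44215985447033, 'cy': 206.95764084730035, 'tool_from_camera': array([[  0.001,   0.96 ,   0.279,  75.561],
       [  1.   ,  -0.001,  -0.001,   0.377],
       [ -0.   ,   0.279,  -0.96 , -82.577],
       [  0.   ,   0.   ,   0.   ,   1.   ]])}
{'time_s': 0.15, 'qpos': array([ 1.244,  0.424,  1.63 ,  0.   ,  1.089, -0.019]), 'dq': array([ 0.001, -0.003,  0.   ,  0.   ,  0.002,  0.001]), 'tau': array([  0.   , -54.499, -27.392,   0.064,   0.021,  -0.   ]), 'tool_pos': array([189.215, 595.325, 302.099]), 'orientation': array([ 0.153,  0.988, -0.001, -0.   ]), 'force': array([ 0.071, -0.233,  0.401]), 'wrist_torque': array([0.025, 0.024, 0.041]), 'grip_force': 0.0, 'width': 87.76435327414653}
```

View pics/scene0.png

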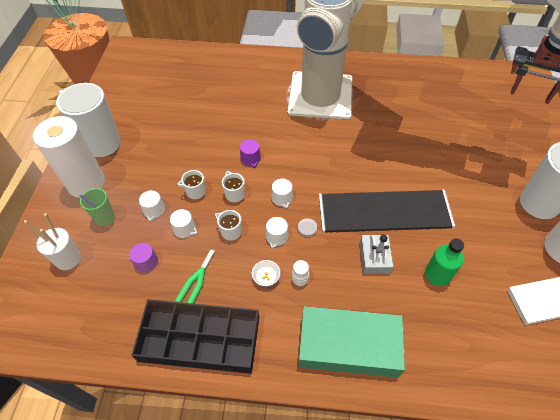

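View pics/side0.png

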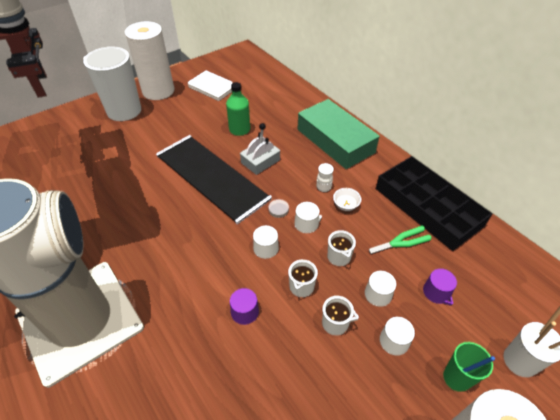

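The scene view shows 3 sown pots at (194,184), (234,187) and (230,225), and white covers at (151,205), (182,223), (282,192) and (277,232). The mat is at (386,211), and the control is at (377,255) with its lever knob near (383,239).

```bash
cat > h.py <<'E'
from station import env, set_gripper, viewer, workorder
import cv2, numpy as np
from scipy.spatial.transform import Rotation as R
np.set_printoptions(precision=2,suppress=True)
def quat(psi):  # tool down, tool x at world angle psi
    c,s=np.cos(psi),np.sin(psi)
    return R.from_matrix(np.array([[c,s,0],[s,-c,0],[0,0,-1]])).as_quat()
def shot(name):
    s=env.read_state(); p=viewer.camera_params(name)
    if name=="wrist":
        T=np.eye(4); T[:3,:3]=R.from_quat(s["orientation"]).as_matrix(); T[:3,3]=s["tool_pos"]
        p["pose"]=T@p["tool_from_camera"]
    return viewer.camera(name),p
def cast(p,uv,z):
    uv=np.atleast_2d(np.asarray(uv,float))
    d=np.c_[(uv[:,0]-p["cx"])/p["fx"],-(uv[:,1]-p["cy"])/p["fy"],-np.ones(len(uv))]@p["pose"][:3,:3].T
    o=p["pose"][:3,3]; return (o+d*((z-o[2])/d[:,2])[:,None])[:,:2]
def proj(p,X):
    c=(np.atleast_2d(X)-p["pose"][:3,3])@p["pose"][:3,:3]
    return np.c_[p["cx"]+p["fx"]*c[:,0]/-c[:,2],p["cy"]-p["fy"]*c[:,1]/-c[:,2]]
def goto(x,y,z,psi): env.reach([x,y,z],quat(psi))
E
python3 - <<'E'
from h import *
p=viewer.camera_params("scene"); q=viewer.camera_params("side")
for n,u,v,z in [("pots",[(194,179),(234,182),(229,219)],[(303,272),(341,240),(337,306)],65),("covers",[(151,199),(181,217),(281,186),(276,226)],[(398,328),(380,282),(265,235),(307,212)],55),
 ("mat",[(319,195),(322,230),(446,192),(453,227)],[(158,155),(242,215),(188,138),(270,190)],12),("ctl",[(363,240),(390,239),(392,264),(364,265)],[],42),("jar",[(300,267)],[(325,170)],75),("petri",[(308,227)],[(278,207)],14),("dish",[(266,272)],[(347,198)],25)]:
    print(n,cast(p,u,z).tolist() and cast(p,u,z)); 
    if v: print("  side",cast(q,v,z))
print(cast(p,(383,238),115),cast(q,(262,127),115))
E
```

```text
pots [[ 460.95 -348.95]
 [ 460.32 -230.33]
 [ 588.05 -223.45]]
  side [[ 459.06 -236.03]
 [ 591.22 -220.75]
 [ 463.78 -347.49]]
covers [[ 536.74 -460.08]
 [ 588.55 -360.37]
 [ 453.95  -93.04]
 [ 591.77  -92.49]]
  side [[ 537.2  -460.51]
 [ 587.91 -358.46]
 [ 455.5   -90.52]
 [ 587.38  -95.08]]
mat [[444.64  20.46]
 [566.16  36.07]
 [395.95 401.41]
 [519.28 409.4 ]]
  side [[389.56 387.02]
 [463.36  29.72]
 [503.47 403.68]
 [579.76  59.74]]
ctl [[605.14 148.62]
 [594.71 222.33]
 [670.92 225.41]
 [681.16 151.57]]
jar [[719.96 -16.08]]
  side [[713.84 -18.61]]
petri [[561.31  -4.43]]
  side [[558.34  -7.29]]
dish [[ 718.8  -105.75]]
  side [[ 727.02 -103.62]]
[[636.93 189.56]] [[654.24 199.32]]
```

Run:
```python
from h import *
import pickle
for i,(x,y) in enumerate([(560,215),(530,-280)]):
    goto(x,y,400,np.pi); env.hold(.3)
    im,p=shot("wrist"); cv2.imwrite(f"pics/w{i}.png",im); pickle.dump((im,p),open(f"w{i}.pkl","wb"))
    print(env.read_state()["qpos"],env.read_state()["time_s"])
```

```text
[ 0.35  0.29  1.59 -0.    1.26 -1.22] 2.45
[-0.51  0.29  1.59  0.    1.26 -2.08] 4.6
```

View pics/w0.png

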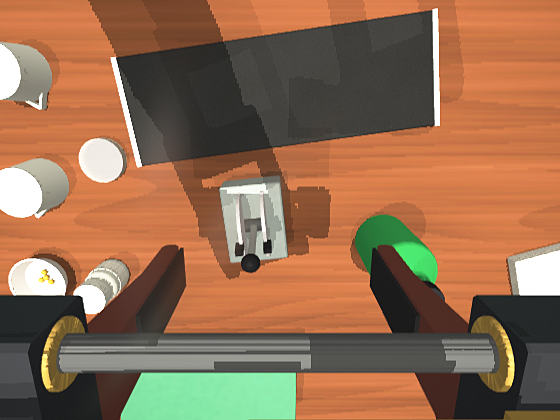

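View pics/w1.png

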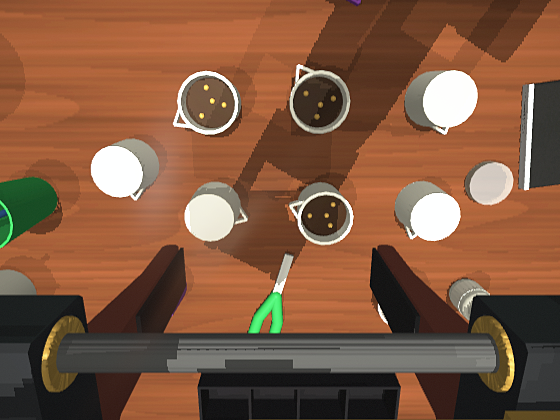

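The wrist views show the lever knob at (250,262), past the black ticks at (239,247) and (266,247). Mat corners are at about (113,58), (435,10), (439,126) and (138,165). Pots are at (208,103), (320,100) and (325,217), with lips at (177,126), (298,70) and (292,207). Cover lips are at (137,196), (245,219), (445,132) and (405,233).

Run:
```python
from h import *
import pickle
im,p=pickle.load(open("w1.pkl","rb"))
def show(n,c,zc,l,zl):
    C=cast(p,c,zc); L=cast(p,l,zl); d=L-C
    for a,b,r,t in zip(C,L,np.hypot(*d.T),np.degrees(np.arctan2(d[:,1],d[:,0]))): print(n,a,b,"r",r,"lip deg",t)
show("pot",[(208,103),(320,100),(325,217)],65,[(176,126),(297,67),(290,206)],61)
show("cov",[(117,171),(210,217),(450,99),(435,217)],55,[(137,198),(247,219),(445,134),(404,235)],5)
im,p=pickle.load(open("w0.pkl","rb"))
g=cv2.cvtColor(im,cv2.COLOR_BGR2HSV)
m=((g[...,2]<75)&(g[...,1]<90)).astype(np.uint8); m[250:]=0
n,l,st,_=cv2.connectedComponentsWithStats(cv2.morphologyEx(m,cv2.MORPH_CLOSE,np.ones((5,5)))); k=1+np.argmax(st[1:,4]); print(st[k])
M=cast(p,[(112,58),(436,9),(439,126),(139,166)],12); print("mat",M,M.mean(0)); d=(M[1]+M[2]-M[0]-M[3])/2
print(np.hypot(*d),np.hypot(*(M[0]-M[3])),"yaw",np.arctan2(-d[0],d[1]))
B=cast(p,[(219,187),(281,178),(289,256),(230,263)],42); print("ctl",B,B.mean(0), np.hypot(*(B[1]-B[0])),np.hypot(*(B[3]-B[0])), "yaw",np.arctan2(*(B[3]-B[0])[::-1]))
print("ticks",cast(p,[(239,247),(266,247)],92))
for z in (110,115,120,125,128): print("knob",z,cast(p,(250,263),z))
```

```text
pot [ 460.38 -353.86] [ 484.93 -391.02] r 44.539046801513514 lip deg -56.55229309400184
pot [ 457.02 -233.8 ] [ 423.59 -258.79] r 41.73715423775349 lip deg -143.22371644596325
pot [ 588.49 -223.49] [ 576.35 -264.4 ] r 42.677311257766675 lip deg -106.51947051035421
cov [ 536.45 -464.48] [ 581.98 -464.01] r 45.52996408766657 lip deg 0.5917084729195985
cov [ 591.99 -359.75] [ 610.74 -319.75] r 44.17507961719469 lip deg 64.8900248841397
cov [455.69 -90.32] [498.02 -68.95] r 47.41112108472959 lip deg 26.785188031820603
cov [591.4  -90.51] [ 633.07 -107.38] r 44.962320958653855 lip deg -22.036838486492908
[  116    11   318   155 32952]
mat [[439.99  21.74]
 [387.41 394.92]
 [517.21 414.21]
 [567.61  40.45]] [478.06 217.83]
377.0023800504729 128.9798476713749 yaw 0.13700683766501845
ctl [[587.64 145.38]
 [576.44 220.  ]
 [677.44 230.65]
 [687.28 155.31]] [632.2  187.84] 75.45361279937183 100.13558071040765 yaw 0.09935286281653288
ticks [[644.73 172.87]
 [644.67 203.08]]
knob 110 [[655.91 186.23]]
knob 115 [[653.61 186.62]]
knob 120 [[651.3  187.02]]
knob 125 [[649.   187.41]]
knob 128 [[647.62 187.64]]
```

```bash
cat >> h.py <<'E'
MAT=np.array([478.,218.]); MYAW=.137
CTL=np.array([631.5,188.]); CYAW=.12
def knob(a,dz=0):  # TCP position that puts the pads round the knob at lever angle a
    t=a-.7; h=85*np.sin(t); return np.array([CTL[0]+h*np.cos(CYAW),CTL[1]+h*np.sin(CYAW),45+85*np.cos(t)+69+dz])
E
python3 - <<'E'
from h import *
set_gripper(60)
k=knob(.89); goto(*(k+[0,0,60]),CYAW+np.pi); env.move_l(k,rate=100)
set_gripper(10); s=env.read_state(); print(s["width"],s["grip_force"],s["force"],s["tool_pos"]-k)
hit=False
for a in np.arange(.72,-.13,-.14):
    hit=env.move_l(knob(max(a,0)),rate=80); s=env.read_state(); print(a,s["force"],s["width"])
d=np.array([-np.cos(CYAW),-np.sin(CYAW),-.6]); k=s["tool_pos"]
print(env.move_l(knob(0)+8*d,rate=20,f_stop=12)); s=env.read_state(); print(s["tool_pos"]-knob(0),s["force"],s["width"])
set_gripper(60); k=s["tool_pos"]; env.move_l(k+[0,0,60])
goto(540,200,400,np.pi); env.hold(.3); im,p=shot("wrist"); cv2.imwrite("pics/w2.png",im); print(env.read_state()["time_s"])
import pickle; pickle.dump((im,p),open("w2.pkl","wb"))
E
```

```text
18.372220063030937 30.000283420085907 [ 1.79 -8.23  2.18] [ 0.27 -1.66  0.18]
0.72 [ 0.52 -7.5  -1.2 ] 18.16101836845325
0.58 [ 0.84 -5.97 -1.  ] 18.01062270195033
0.43999999999999995 [-0.39 -5.3  -0.08] 18.29717680086366
0.29999999999999993 [-0.24 -5.29  1.36] 18.300239278053628
0.15999999999999992 [-0.44 -6.62  1.26] 18.232728945865546
0.019999999999999907 [ 0.82 -5.08 -0.76] 18.0199582908741
-0.1200000000000001 [ 0.47 -5.33  1.42] 18.46014112114758
True
[-2.33 -1.22 -1.33] [-0.18 -1.4   4.45] 18.19376989402253
13.4167
```

View pics/w2.png

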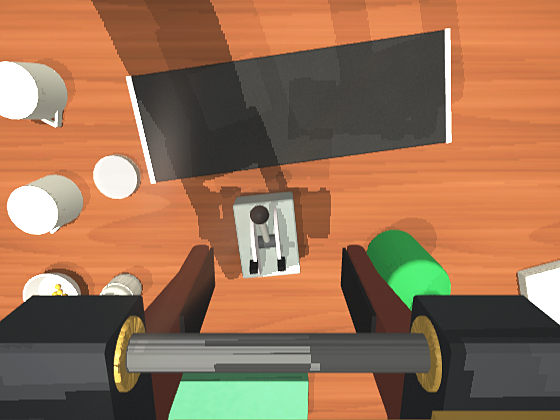

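The lever now leans towards the robot, with the knob at (259,214). I'll check that against the off position numerically.

Run:
```python
from h import *
import pickle
im,p=pickle.load(open("w2.pkl","rb"))
print("knob",cast(p,(259,214.5),110),"exp",knob(0))
M=cast(p,[(127,77),(448,29),(450,142),(153,183)],12); print("mat",M.mean(0),np.hypot(*(M[0]-M[3])))
B=cast(p,[(234,204),(290,194),(300,270),(243,277)],42); print("ctl",B.mean(0))
c=np.array([478.,218.]); 
for n in ("w1","w0"):
  pass
print("sprayer",cast(p,(423,270),150))
```

```text
knob [[579.84 180.67]] exp [577.14 181.44 179.01]
mat [477.99 217.56] 129.61579888277964
ctl [630.78 186.49]
sprayer [[623.29 340.33]]
```

Run:
```python
from h import *
set_gripper(0)
u=np.array([np.cos(CYAW),np.sin(CYAW),0]); k=np.array([578.5,181,182.])+28*u
goto(*(k+[0,0,50]),CYAW+np.pi); env.move_l(k,rate=150)
print(env.move_l(k-35*u,rate=25,f_stop=10)); s=env.read_state(); print((k-s["tool_pos"])@u,s["tool_pos"],s["force"])
env.move_l(s["tool_pos"]+10*u); env.move_l(s["tool_pos"]+10*u+[0,0,60])
im,p=shot("scene"); cv2.imwrite("pics/s1.png",im); print(env.read_state()["time_s"])
```

```text
True
7.953000444214235 [598.4  183.44 182.47] [ 1.9  -0.28 -0.12]
17.125
```

```bash
sed -i 's/^CTL=.*/CTL=np.array([632.7,187.5]); CYAW=.12/' h.py
cat >> h.py <<'E'
def wrap(a): return (a+np.pi)%(2*np.pi)-np.pi
def yawfor(x,y,lip):  # tool yaw along the lip line (either way) with the least last-joint angle
    n=np.arctan2(y,x)+np.pi/2; d=wrap(lip-n)
    if abs(d)>np.pi/2: d=wrap(d+np.pi)
    return n+d
def look(x,y,psi,z=250): goto(x,y,z,psi); env.hold(.25); return shot("wrist")
E
python3 - <<'E'
from h import *
import pickle
set_gripper(84); out=[]
for i,(x,y,l) in enumerate([(460,-352,-56.5),(591,-360,65)]):
    im,p=look(x,y,yawfor(x,y,np.radians(l))); pickle.dump((im,p),open(f"c{i}.pkl","wb")); out.append(im[60:330,100:460])
cv2.imwrite("pics/c01.png",np.hstack(out)); print(env.read_state()["time_s"])
E
```

```text
22.1083
```

View pics/c01.png

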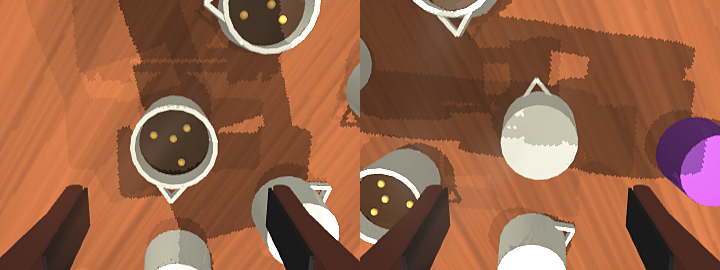

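The close views work: pot rim centre at full-frame (275,205) with its lip at the bottom, and the cover lip visible at the top. Next I'll write an automatic measurement and run the pots.

```bash
cat >> h.py <<'E'
from scipy.optimize import least_squares
def measure(im,p,xy,kind,base=0.):
    """centre and lip angle of the beaker near xy; kind 'pot' (rim up) or 'cover' (base = height of its underside)"""
    zt,Rr,zl=(base+65,33,base+60) if kind=="pot" else (base+55,30,base+5)
    g=cv2.cvtColor(im,cv2.COLOR_BGR2HSV); m=((g[...,1]<75)&(g[...,2]>85)).astype(np.uint8)*255
    m=cv2.morphologyEx(m,cv2.MORPH_OPEN,np.ones((2,2)))
    uv=proj(p,[[xy[0],xy[1],zt]])[0]
    cs=[c for c in cv2.findContours(m,cv2.RETR_EXTERNAL,cv2.CHAIN_APPROX_NONE)[0] if cv2.contourArea(c)>1500]
    c=max(cs,key=lambda c:cv2.pointPolygonTest(c,tuple(map(float,uv)),True))[:,0].astype(float)
    P=cast(p,c,zt); ctr=np.array(xy,float); down=(cast(p,uv+[0,30],zt)-cast(p,uv,zt))[0]; down/=np.hypot(*down)
    for k in range(4):
        d=P-ctr; r=np.hypot(*d.T); s=P[(d@down>.25*r)&(abs(r-Rr)<(12,6,5,4)[k])]
        ctr=least_squares(lambda q:np.hypot(*(s-q).T)-Rr,ctr,loss="soft_l1",f_scale=.7).x
    res=np.sqrt(np.mean((np.hypot(*(s-ctr).T)-Rr)**2))
    d=cast(p,c,zl)-ctr; r=np.hypot(*d.T)
    ok=(d@down>-.5*r) if kind=="pot" else (d@down<.5*r)
    i=np.argmax(np.where(ok,r,0)); rm=r[i]
    t=d[ok&(r>rm-4)&(np.hypot(*(d-d[i]).T)<14)].mean(0)
    return ctr,np.arctan2(t[1],t[0]),rm,res,len(s)
E
python3 - <<'E'
from h import *
import pickle
for i,(xy,k) in enumerate([((460,-352),"pot"),((591,-360),"cover")]):
    c,a,rm,res,n=measure(*pickle.load(open(f"c{i}.pkl","rb")),xy,k); print(c,np.degrees(a),rm,res,n)
E
```

```text
[ 460.99 -354.2 ] -59.49686191965034 47.71294760148009 0.9652885777806766 81
[ 593.19 -361.81] 68.4544056084364 43.78120572178961 0.3063792223746334 87
```

```bash
cat >> h.py <<'E'
MX=np.array([np.cos(MYAW),np.sin(MYAW)]); MY=np.array([-MX[1],MX[0]])
SLOT=[MAT-7*MX+k*MY for k in (115,0,-115)]; PSI=np.pi/2+MYAW
def st(tag):
    s=env.read_state(); print(tag,"w %.1f g %.1f t %.1f"%(s["width"],s["grip_force"],s["time_s"]),s["force"]); return s
def find(xy,lip,kind,base=0.,z=250):
    psi=lip+(np.pi if kind=="pot" else 0); n=np.arctan2(xy[1],xy[0])+np.pi/2
    psi=n+np.clip(wrap(psi-n),-2.4,2.4)
    im,p=look(*xy,psi,z); r=measure(im,p,xy,kind,base); print(kind,r[0],"lip %.1f r %.1f res %.2f n %d"%(np.degrees(r[1]),*r[2:])); return r
def pick(c,psi,z,lift):
    goto(*c,z+80,psi); env.move_l([*c,z],rate=120); set_gripper(40); s=st("grip")
    env.move_l([*c,z+lift],rate=200); return s
E
cat > pot.py <<'E'
import sys
from h import *
xy,lip,k=[(float(sys.argv[1]),float(sys.argv[2])),np.radians(float(sys.argv[3])),int(sys.argv[4])]
set_gripper(84)
c,a,rm,res,n=find(xy,lip,"pot")
if not(40<rm<50 and res<1.5 and np.hypot(*(c-xy))<15): sys.exit("check")
z=113; pick(c,a+np.pi,z,120); s=st("lifted")
if s["width"]<58: sys.exit("lost")
t=SLOT[k]; goto(*t,z+100,PSI); st("carried")
print(env.move_l([*t,z+11],rate=100,f_stop=8)); st("down"); set_gripper(84)
env.move_l([*t,z+130],rate=200)
im,p=shot("wrist"); cv2.imwrite(f"pics/placed{k}.png",im)
r=measure(im,p,t,"pot",12); print("placed",r[0]-t,"lip %.1f r %.1f res %.2f"%(np.degrees(r[1]),*r[2:4]))
st("end")
E
python3 pot.py 461 -354 -58 0
```

```text
pot [ 461.03 -354.2 ] lip -59.7 r 46.9 res 0.97 n 82
grip w 65.9 g 30.0 t 25.3 [-2.24 -1.36  6.25]
lifted w 65.5 g 30.0 t 26.0 [ 0.17  0.13 -3.29]
carried w 65.8 g 30.0 t 28.4 [-0.04  0.28 -1.31]
True
down w 65.4 g 30.0 t 29.2 [ 0.94 -0.04  1.59]
placed [  2.66 -16.76] lip -84.7 r 47.4 res 1.02
end w 84.1 g 0.0 t 30.5 [ 0.21 -0.8   0.13]
```

View pics/placed0.png

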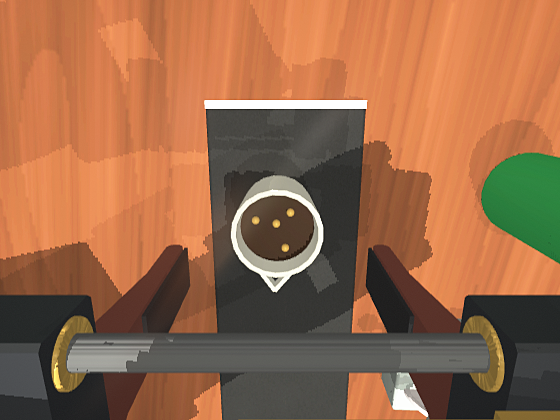

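Pot 0 stands upright on the mat, rim centre (277,232), lip at the bottom (275,288). It sits about 17 mm off the commanded spot, so I'll re-check from a settled pose.

Run:
```python
from h import *
t=SLOT[0]; print(t)
im,p=look(*t,PSI,260); s=st("x"); print(s["tool_pos"], proj(p,[[*(MAT+190*MY),12],[*t,77]]))
r=measure(im,p,t,"pot",12); print(r[0]-t,np.degrees(r[1]),r[2:])
cv2.imwrite("pics/x.png",im)
im=im[80:140,200:380]; g=im.min(2); print(np.argwhere(g[:,80]>180).ravel()+80)
```

```text
[455.36 330.97]
x w 84.0 g 0.0 t 31.0 [-0.41  0.2   0.07]
[455.19 330.81 259.34] [[284.97  99.47]
 [276.41 206.06]]
[  2.65 -16.82] -84.08409850912268 (np.float64(47.34558053058503), np.float64(0.9514326722987952), 79)
[101 102 103 104 105 106 107 108]
```

```bash
sed -i 's/^SLOT=.*/SLOT=[MAT-7*MX+115*MY,MAT-12*MX-8*MY,MAT-7*MX-117*MY]; PSI=np.pi\/2+MYAW/' h.py
sed -i 's/^z=113;/z=94;/; s/goto(\*t,z+100,PSI); st/goto(*t,z+70,PSI); env.hold(.4); st/; s/z+11\],rate=100,f_stop=8/z+11.5],rate=60,f_stop=12/; s/^im,p=shot.*/st("z");env.hold(.2); im,p=shot("wrist"); cv2.imwrite(f"pics\/placed{k}.png",im)/; s/; st("down")/; print("down",st("")["tool_pos"]-[*t,z+12])/' pot.py
python3 pot.py 588 -223 -106 1
```

```text
pot [ 591.06 -224.06] lip -110.3 r 46.9 res 0.93 n 82
grip w 65.6 g 30.0 t 35.2 [-3.17  1.49  5.79]
lifted w 65.7 g 30.0 t 36.0 [-1.09  0.23 -2.78]
carried w 65.6 g 30.0 t 38.1 [-0.81 -0.78 -1.98]
True
 w 65.9 g 30.0 t 39.0 [-1.54 -0.05  5.78]
down [-0.6  -0.21  0.5 ]
z w 84.1 g 0.0 t 40.2 [-0.6  -0.08 -0.02]
placed [ 1.43 -0.97] lip -82.3 r 47.4 res 0.94
end w 83.9 g 0.0 t 40.5 [ 0.01 -0.17 -0.24]
```

```bash
python3 pot.py 457 -233 -144 2
```

```text
pot [ 459.87 -234.99] lip -147.5 r 47.6 res 0.92 n 83
grip w 65.6 g 30.0 t 44.3 [-1.33  1.56  6.68]
lifted w 65.7 g 30.0 t 45.0 [ 0.01 -0.59 -2.48]
carried w 65.6 g 30.0 t 46.7 [ 0.33 -0.59 -1.88]
True
 w 65.8 g 30.0 t 47.6 [0.62 0.37 3.59]
down [-0.51 -0.07  0.35]
z w 84.2 g 0.0 t 48.9 [ 0.41  0.16 -0.22]
placed [ -0.66 -10.52] lip -20.6 r 68.7 res 2.20
end w 84.1 g 0.0 t 49.1 [ 0.5   0.18 -0.04]
```

View pics/placed2.png

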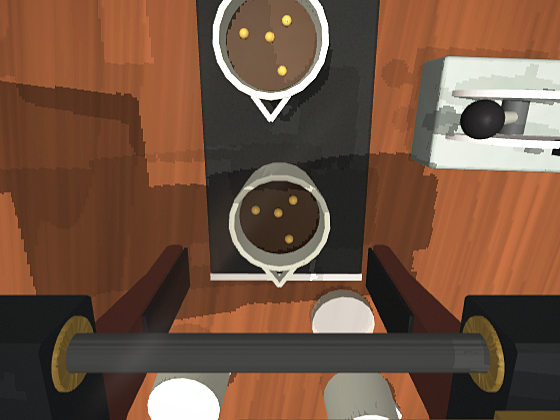

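Pot 2 stands at (280,221). Its lip at (280,287) overlaps the mat's end strip in this view, which spoiled the auto-fit, so I'll look at the pots from the side direction. Next, the covers.

```bash
cat > cover.py <<'E'
import sys
from h import *
xy=np.array([float(sys.argv[1]),float(sys.argv[2])]); lip,k=np.radians(float(sys.argv[3])),int(sys.argv[4])
POT=[SLOT[0]+[2.6,-16.8],SLOT[1]+[1.4,-1],SLOT[2]][k]
set_gripper(84)
im,p=look(*POT,PSI-np.pi/2,262); cv2.imwrite(f"pics/pot{k}.png",im)
r=measure(im,p,POT,"pot",12); print("pot",r[0]-POT,"lip %.1f r %.1f res %.2f n %d"%(np.degrees(r[1]),*r[2:]))
if not(42<r[2]<50 and r[3]<1.5 and np.hypot(*(r[0]-POT))<8): sys.exit("check pot")
pc,pl=r[:2]
c,a,rm,res,n=find(xy,lip,"cover")
if not(40<rm<50 and res<1.5 and np.hypot(*(c-xy))<15): sys.exit("check cover")
z=98; pick(c,a+np.pi,z,165); s=st("lifted")
if s["width"]<55: sys.exit("lost")
goto(*pc,z+77+70,pl+np.pi); env.hold(.3); s=st("carried")
if s["width"]<55: sys.exit("lost")
print(env.move_l([*pc,z+77-2],rate=50,f_stop=5),st("down")["tool_pos"]-[*pc,z+77]); set_gripper(84)
env.move_l([*pc,z+77+20]); 
im,p=look(*pc,PSI-np.pi/2,320); cv2.imwrite(f"pics/cov{k}.png",im)
q=measure(im,p,pc,"cover",77); print("cover-pot",q[0]-pc,"lip %.1f r %.1f res %.2f n %d"%(np.degrees(q[1]),*q[2:])); st("end")
E
python3 cover.py 591 -91 -22 0
```

```text
pot [-1.12 -0.31] lip 70.3 r 85.5 res 0.92 n 89check pot
```

```bash
sed -i 's/    i=np.argmax(np.where(ok,r,0)); rm=r\[i\]/    ok\&=r<52; i=np.argmax(np.where(ok,r,0)); rm=r[i]/' h.py
python3 - <<'E'
from h import *
im=cv2.imread("pics/pot0.png"); p=viewer.camera_params("wrist")
P=SLOT[0]+[2.6,-16.8]
T=np.eye(4); T[:3,:3]=R.from_quat(quat(PSI-np.pi/2)).as_matrix(); T[:3,3]=[*P,261.5]; p["pose"]=T@p["tool_from_camera"]
print([x if np.ndim(x) else float(x) for x in measure(im,p,P,"pot",12)])
g=cv2.cvtColor(im,cv2.COLOR_BGR2HSV); m=((g[...,1]<75)&(g[...,2]>85)).astype(np.uint8)*255
cv2.imwrite("pics/m0.png",cv2.resize(np.hstack([im,cv2.cvtColor(m,cv2.COLOR_GRAY2BGR)]),(800,300)))
E
```

```text
[array([456.92, 314.15]), 1.7472946990279763, 51.72315436250371, 0.9100733897321852, 89.0]
```

View pics/m0.png

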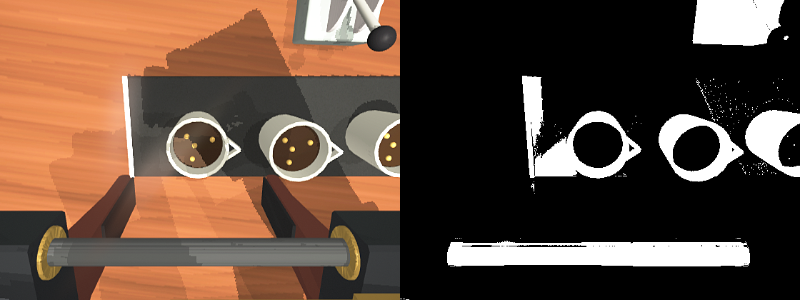

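The mask shows sheen on the mat (left of pot 0) joining the pot's blob, so I'll raise the brightness threshold on the mat.

```bash
sed -i 's/(g\[...,2\]>85)/(g[...,2]>(85 if base==0 else 135))/' h.py
python3 - <<'E'
from h import *
im=cv2.imread("pics/pot0.png"); p=viewer.camera_params("wrist")
P=SLOT[0]+[2.6,-16.8]
T=np.eye(4); T[:3,:3]=R.from_quat(quat(PSI-np.pi/2)).as_matrix(); T[:3,3]=[*P,261.5]; p["pose"]=T@p["tool_from_camera"]
r=measure(im,p,P,"pot",12);print(r[0],np.degrees(r[1]),r[2:])
E
python3 cover.py 591 -91 -22 0
```

```text
[457.2 314. ] -86.10601946856299 (np.float64(45.542532065834095), np.float64(0.7122510536303357), 102)
pot [-0.9  -0.48] lip -86.5 r 46.0 res 0.68 n 101
cover [590.65 -91.73] lip -12.2 r 44.3 res 0.32 n 87
grip w 63.8 g 30.1 t 58.0 [-0.41  0.49  5.93]
lifted w 63.9 g 29.9 t 59.0 [-0.18 -1.13 -0.14]
carried w 63.6 g 29.9 t 61.1 [-0.31  0.21 -0.18]
down w 63.5 g 30.1 t 62.4 [-0.04 -1.17  5.32]
True [-0.1  -0.06  0.74]
cover-pot [0.66 0.98] lip -88.8 r 47.3 res 0.63 n 86
end w 84.2 g 0.0 t 64.8 [ 0.64  0.33 -0.12]
```

```bash
python3 cover.py 455.7 -90.3 27 1 && python3 cover.py 536 -463 0.6 2
```

```text
pot [-0.35 -0.39] lip -85.2 r 45.5 res 0.65 n 103
cover [432.9  -77.82] lip 24.6 r 44.3 res 0.39 n 86check cover
```

Cover 2 has been knocked aside, so I'll use its new position.

```bash
python3 cover.py 433 -78 25 1 && python3 cover.py 536 -463 0.6 2
```

```text
pot [-0.42 -0.31] lip -85.9 r 45.4 res 0.65 n 102
cover [433.1  -77.69] lip 24.8 r 44.1 res 0.29 n 89
grip w 63.4 g 30.1 t 74.4 [-1.06  0.32  6.22]
lifted w 63.8 g 29.9 t 75.3 [-0.13 -0.82  0.45]
carried w 63.6 g 29.9 t 77.8 [-0.07  0.14 -0.27]
down w 63.6 g 30.1 t 79.1 [-0.98 -0.3   7.03]
True [-0.09 -0.01  0.59]
cover-pot [0.94 0.85] lip -87.1 r 46.1 res 0.29 n 91
end w 83.7 g 0.0 t 81.5 [ 0.41 -0.2   0.18]
pot [ 1.26 -2.32] lip -85.0 r 45.6 res 0.52 n 101
cover [ 536.66 -466.27] lip 1.8 r 43.7 res 0.32 n 88
grip w 63.9 g 30.1 t 88.9 [-0.97  1.01  4.8 ]
lifted w 63.8 g 29.9 t 89.9 [-0.04 -0.15 -1.17]
carried w 63.9 g 29.9 t 92.3 [-0.55 -1.09  0.13]
down w 63.9 g 30.1 t 93.5 [-1.2   0.21  6.12]
True [-0.06  0.02  0.86]
cover-pot [1.03 0.8 ] lip -86.8 r 46.4 res 0.31 n 92
end w 84.0 g 0.0 t 96.0 [-0.71  0.17  0.33]
```

Run:
```python
from h import *
goto(480,-100,320,PSI); a,_=shot("scene"); b,_=shot("side")
a=cv2.resize(a[150:290,310:470],None,fx=2.5,fy=2.5); b=cv2.resize(b[100:240,140:300],None,fx=2.5,fy=2.5)
cv2.imwrite("pics/chk.png",np.hstack([a,b])); st("")
```

```text
w 83.9 g 0.0 t 97.8 [-0.27 -0.55  0.09]
```

View pics/chk.png

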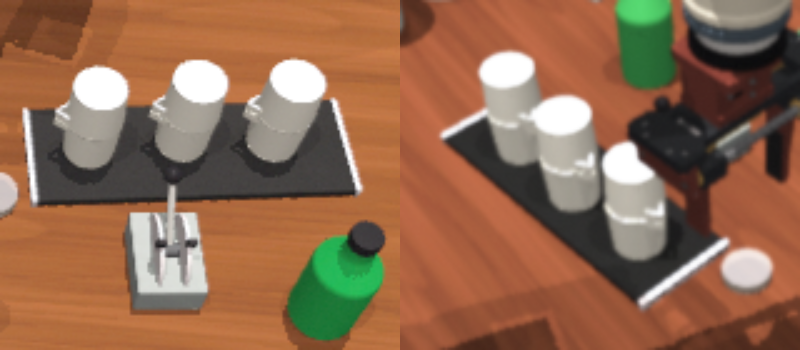

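All three covers sit rim on rim with lips stacked: scene view (62,115), (155,110) and (250,107). The lever is still off. Now I'll set it to the tick.

```bash
sed -i 's/^CTL=.*/CTL=np.array([632.7,186.7]); CYAW=.12/' h.py
python3 - <<'E'
from h import *
set_gripper(60)
k=knob(0); goto(*(k+[0,0,70]),CYAW+np.pi); env.move_l(k,rate=100)
set_gripper(10); s=st("grip"); print(s["tool_pos"]-k)
for a in (.15,.3,.45,.6,.75,.9,1.0): env.move_l(knob(a),rate=80)
env.hold(.3); s=st("at"); print(s["tool_pos"]-knob(1.))
set_gripper(50); s=env.read_state(); env.move_l(s["tool_pos"]+[0,0,50])
goto(590,190,330,CYAW+np.pi); env.hold(.3); im,p=shot("wrist"); st("end")
import pickle; pickle.dump((im,p),open("w3.pkl","wb"))
uv=proj(p,[[*knob(a)[:2],knob(a)[2]-69] for a in (.9,.95,1.,1.05,1.1)]); print(uv)
x,y=uv[2].astype(int); x0,y0=max(x-90,0),max(y-90,0); print(x0,y0); cv2.imwrite("pics/lev.png",cv2.resize(im[y0:y0+180,x0:x0+180],None,fx=3,fy=3))
E
```

```text
grip w 18.4 g 30.0 t 101.2 [-0.69  3.13  0.95]
[-0.01  0.25  0.09]
at w 18.5 g 30.0 t 103.6 [ 1.7  -5.5   3.26]
[ 0.27 -0.46  0.41]
end w 49.9 g 0.0 t 105.6 [-0.93  0.11  0.59]
[[267.4  268.03]
 [267.46 272.11]
 [267.53 275.97]
 [267.6  279.59]
 [267.68 282.97]]
177 185
```

View pics/lev.png

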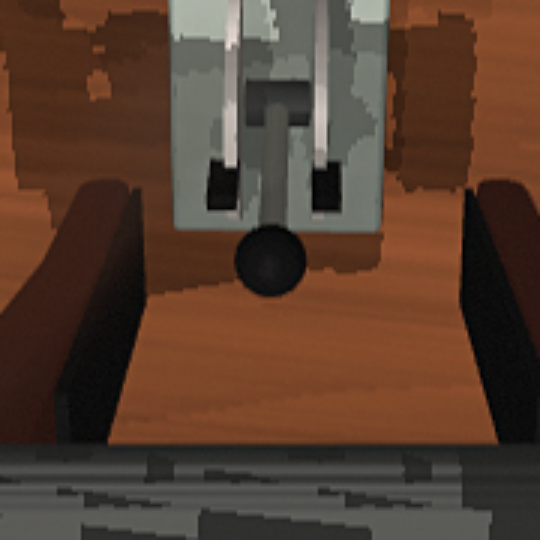

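The knob is at full-frame row 272, where 276 was predicted for 1.0, and the ticks span rows 238–256. I'll compare the knob against the tick line itself.

Run:
```python
from h import *
import pickle
im,p=pickle.load(open("w3.pkl","rb"))
def pt(t,z,y): x=(z-45)*np.tan(t); return [CTL[0]+x*np.cos(CYAW)-y*np.sin(CYAW),CTL[1]+x*np.sin(CYAW)+y*np.cos(CYAW),z]
for y in (-15,15): print(proj(p,[pt(.3,z,y) for z in (78,82,88.5,95)]))
print("box far edge z42",proj(p,[pt(0,42,0)[:2]+[42]])+0, proj(p,[[CTL[0]+50*np.cos(CYAW),CTL[1]+50*np.sin(CYAW),42]]))
v=im[...,2].astype(int); 
for c in (177+74,177+109): print(c,v[232:262,c])
print(v[255:290,267])
```

```text
[[252.91 238.53]
 [252.66 241.29]
 [252.25 245.9 ]
 [251.83 250.67]]
[[284.58 238.56]
 [284.64 241.33]
 [284.76 245.94]
 [284.88 250.7 ]]
box far edge z42 [[269.48 216.77]] [[269.71 261.37]]
251 [143 143 142 148 152 132  83  60  43  12  16  15  20  15  17  18  13  15
  20  19  20  19   9  91 118 112 111 112 106  92]
286 [ 56  69  80  81  84  89  61   6   0   9  10  16  13  10  13  13  14  11
  14  17  16  15   7  48 101 116 113 112 115 102]
[ 76  76  77  81  58  14   5  10  16  15  17  16  19  18  19  23  25  29
  30  30  28  30  27  24  22  23  17  13  23 106 133 120 122 128 128]
```

The tick line and box edge agree with my control position, so the lever is about 0.05 rad short. I'll regrip and nudge it.

Run:
```python
from h import *
set_gripper(50)
k=knob(.95); goto(*(k+[0,0,60]),CYAW+np.pi); env.move_l(k,rate=100)
set_gripper(10); st("grip")
env.move_l(knob(1.005),rate=20); env.hold(.3); st("at")
set_gripper(50); s=env.read_state(); env.move_l(s["tool_pos"]+[0,0,50])
goto(590,190,330,CYAW+np.pi); env.hold(.3); im,p=shot("wrist"); st("end")
uv=proj(p,[[*knob(a)[:2],knob(a)[2]-69] for a in (.95,1.,1.05)]); print(uv)
v=im[...,2].astype(int); r=np.arange(255,295)[v[255:295,267]<45]; print("knob rows",r.min(),r.max())
cv2.imwrite("pics/lev2.png",im)
goto(480,-100,330,PSI)
sc,p=shot("scene"); sd,_=shot("side"); cv2.imwrite("pics/fin.png",cv2.resize(np.hstack([sc[140:320,120:500]]),(800,379)))
```

```text
grip w 18.2 g 30.0 t 107.7 [ 0.44 -4.69  3.91]
at w 18.5 g 30.0 t 108.3 [ 0.62 -4.97  2.69]
end w 50.2 g 0.0 t 110.4 [-0.15  0.33 -0.14]
[[267.47 272.15]
 [267.54 276.  ]
 [267.61 279.63]]
knob rows 265 287
```

View pics/fin.png

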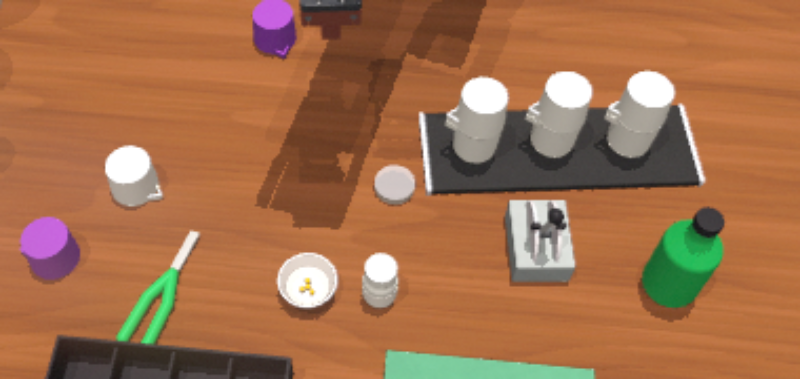

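The final view shows three covered pots on the mat, the spare cover and bystanders in place, and the lever at the tick (knob row 276, matching 1.0 rad). Handing in.

```bash
python3 -c "
from station import workorder
print(workorder.sign_off())"
```

```text
the job is handed in; nothing more can be done
None
```

I handed the job in at about 111 s: I pulled the lever to off first, put all three pots on the mat and covered them lip over lip, then set the lever to the germination tick. The last images show the lids within about 1.5 mm and 2.5° of the pots and the lever at about 1.0 rad; the sign-off returned no verdict.

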